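# Hang the sample sign on the display rail with its S-hook

### The job

Take the S-hook off the display rail, pass its lower end through the hole in the sliding hanger tab on top of the sample sign while the sign still stands in its stand, draw the sign up out of the stand on the hook, and hang hook and sign on the rail, left hanging still. Be gentle: feel for the hole rather than shove at the sign, do not touch the sign with the gripper, lower the hook softly onto the rail, and leave the mouse, the tape roll and the pot alone.

Things in the scene. Friction and masses are not known exactly. Their poses are not given: they have to be found in the camera images.
- rail_mid (a point): Middle of the fixed display rail, on its centreline: a round steel bar 10 mm thick, 215 mm above the table, between two posts 220 mm apart (14 mm thick, on flat round feet of 70 mm). y runs along the bar, z up. The S-hook hangs over it at the start, within 35 mm of this point.
- hook_grip (a point): Centre of the S-hook's black grip, a block 12 (x) by 10 (y) by 24 mm (z); the gripper takes its flat +y and -y sides from above. The S-hook is 5 mm round steel wire, 60 g, flat in its own x-z plane, z up. The wire slants down from the grip towards -x to the lower loop; at the grip's level and above it only the upper loop lies to the -x side.
- hook_top (a point): Where the rail's centreline lies in the S-hook's upper loop when it hangs: 25 mm to -x of hook_grip and 24.5 mm above it, same axes. The loop (wire top 10 mm above this point) is closed at the grip's side (+x) and ends at -x in a 10 mm ball, centre 18 mm to -x and 11.5 mm below this point. It comes off the rail by lifting 30 mm, then moving 45 mm to the hook's +x; back on in reverse.
- hook_bend (a point): Wire centre at the bottom of the S-hook's lower loop, 25 mm to -x and 50 mm below hook_grip, same axes. The loop opens to +x: its free tip ends 10 mm to +x and 8.5 mm above this point. Seen along x the tip is 5 mm wide and 11 mm high, its middle 3 mm above this point. Within 9 mm to either side in x there is 20 mm of clear height above this point, for the hanger tab's edge.
- plate_mid (a point): Point on the sample sign where its hole would be if the hanger tab stood in the middle; x square to its faces, z up. Flat sign of 100 g: panel 80 (y) by 65 mm, clamp bar along its top (top 15 mm below this point), and in the bar a steel tab 56 (y) by 4 mm (x), top 15 mm above this point, with a 14 mm hole at this height.
- plate: The same sign, origin under its middle, 90 mm below plate_mid, same axes. Its tab stands anywhere up to 12 mm to either side (y) of plate_mid, which these readings do not show: feel for the hole along y, either face. The tab is stiff: it stays put below 6 N of side push. The hook's tip passes the hole with 1.5 mm to spare above and below, 3 mm at the sides.
- stand: Low fixed aluminium stand, base 70 (x) by 120 (y) by 8 mm, origin under its centre, slot along y. The sign stands upright in the slot, lower edge 8 mm above the table. The slot's cheeks are 30 mm high; a sprung pad grips the sign's foot, so that it takes some 5 to 9 N to draw it straight up the first 22 mm, and the sign gives a few mm at the tab when pushed.
- mouse: Round black computer mouse, 62 mm across, 36 mm high, loose; origin under its centre. Leave it alone.
- tape: Clear tape roll lying flat, 90 mm across, 24 mm high, loose; origin under its centre. Leave it alone.
- pot: White pot, 74 mm across, 70 mm high, loose; origin under its centre. Leave it alone.
Things that resemble listed ones, but are neither listed nor needed, are in the scene too. What is meant by the part that bears hook_grip is not orange or yellow, and is the smaller of those in its own colour.

How it is judged:
By the outcome, as a careful person would: the job done as asked, in the order asked, and still so for the second after the job is handed in, with the robot touching nothing.
It also fails if it takes over 72 s, if anything falls off the work surface, if the arm or the gripper's body presses on something with over 40 N, if the wrist force passes 120 N, or if a joint passes its speed limit or range.

### The arm

A 6-joint arm with a two-finger parallel gripper is mounted at the origin on the work surface. World frame = base frame: x ahead of the robot, y to its left, z up, the work surface at z = 0. Lengths are in m, angles in rad, forces in N, time in s.
With the tool pointing down it reaches from about 0.3 to 0.75 m from the base axis. Payload 8.5 kg.
Tool frame: the origin (TCP) lies at the centre of the arm's flange, where the gripper is bolted on; the fingertips stand 166 mm ahead of it and the grasp point (between the pads) lies 147 mm ahead of it; z points along the fingers, y is the line along which they close (so a half turn about z gives the same grasp; the last joint's range is limited). The gripper opens to 88 mm and grips with 3 to 60 N. Pads are 18 mm wide; open, the fingers measure 123 mm over their backs; the gripper's body (75 mm by 187 mm) begins 45 mm behind the grasp point.
Start: joints at [-1.472, 0.381, 1.297, -0, 1.464, -0.215], TCP at [0.17, -0.523, 0.405] pointing down, gripper open.
Joint ranges: [-3.11, 3.11], [-0.89, 2.33], [0.22, 2.48], [-1.42, 4.56], [0.17, 2.85], [-2.88, 2.88]. Speed limits (rad/s): [2.39, 2.39, 3.14, 3.14, 3.14, 3.14].

### API

Orientations are given as a unit quaternion [x, y, z, w].
In Python, from workcell import env gives the robot as it stands. The module is installed in compiled form; this text tells all that it offers.
- The arm moves only by the tool carry_out, never from a script. Its argument "steps" is a list that holds one entry, the list of rows, each a list of 7 numbers: the turn, a rotation vector about the world's x, y, z in degrees, then the shift along the world's x, y, z in mm, then the opening, from 0 (shut) to 1 (fully open). A call has 1 to 20 rows; each row is the pose to reach, as a shift and turn from the pose commanded when the call began; what a row does not reach only later rows make up. A row lasts 1/12 s, in which the tool goes at most 41.7 mm and 7.16 degrees, less where a joint would pass 70% of its speed; a pose out of reach is approached as far as the arm can. A call with a gripper value outside its range is refused whole. The fingers move at their own pace and stop on an object; the grip force is fixed at half the most. Time passes only in rows, so rows that repeat a pose let the fingers close. It gives the time, the measured TCP pose, the force, the opening and the grip force at its end, in the units of the state.
- env.sense(): the state, without advancing time (a new reading comes with each control period).
- env.get_image(name): name is "scene" or "top" or "wrist"; returns the picture (384x512x3 uint8, red, green, blue); there is no depth.
- env.get_calibration(name): a dict with "camera_matrix" (3x3 intrinsics, pixels), "T" (4x4, takes a point from camera to world coordinates). Camera axes: x right, y down, z forward; pixel columns grow to the right and rows downward; lengths in m; the calibration is good to about 2 mm. The wrist camera is an equidistant fisheye: a pixel r from the principal point sees the ray r / f radians off the axis. A picture is of the moment at which its call begins: read the wrist's pose just before it. get_calibration takes no time and is no camera call; for the wrist camera it gives the pose at the moment of the call.
- env.close_job(): hands the job in; it is judged then, once.
The state is a dict: "time": time; "joint_positions": joint angles; "dq": joint speeds; "joint_torque": joint torques, N m; "position": TCP position; "eef_rot": TCP orientation; "force": force on the tool from outside, world axes, zero at the start; "torque": the same for the moment, N m; "opening": finger opening in m; "gripper_force": force on a finger pad.
Only numpy, scipy, OpenCV 4.12 (cv2) and the standard library are available. Lean on these libraries where they do the work, as an engineer would, in place of code of your own. Each camera call takes 0.05 s, during which the arm holds its last target. There are 200 camera calls.

## Working session

There is one attempt and no reset: what is moved stays moved. The work goes in short steps, Python scripts to look and compute and a tool call to move; the robot and the scene stay as the last step left them, time stands still between calls to the robot, and variables do not carry over. Pictures are saved under pics/ and viewed, at most 10 in all, crops included, and the job is handed in when it is done.

Besides the shell and the picture viewer there is one more tool, called after "Request:" in YAML: its name, and indented under it one key for each argument. carry_out: Moves the arm, as the interface text tells. Its arguments: {"type":"object","properties":{"steps":{"type":"array","items":{"type":"array","items":{"type":"array","items":{"type":"number"}}}}},"required":["steps"]}

```bash
mkdir -p pics; cat > h.py <<'E'
import numpy as np, cv2
from workcell import env
def grab(n,f=None):
    im=env.get_image(n)[:,:,::-1].copy()
    if f: cv2.imwrite('pics/'+f,im)
    return im
def ray(n,u,v):
    c=env.get_calibration(n);K=np.array(c['camera_matrix']);T=np.array(c['T'])
    x=(u-K[0,2])/K[0,0];y=(v-K[1,2])/K[1,1]
    d=np.array([x,y,1.])
    if n=='wrist':
        r=np.hypot(x,y);d=np.array([np.sin(r)*x/max(r,1e-9),np.sin(r)*y/max(r,1e-9),np.cos(r)])
    d=T[:3,:3]@d
    return T[:3,3],d/np.linalg.norm(d)
def onz(n,u,v,z):
    o,d=ray(n,u,v);return o+d*(z-o[2])/d[2]
def tri(l):
    A=np.zeros((3,3));b=np.zeros(3)
    for n,u,v in l:
        o,d=ray(n,u,v);P=np.eye(3)-np.outer(d,d);A+=P;b+=P@o
    p=np.linalg.solve(A,b);return p
def proj(n,p):
    c=env.get_calibration(n);K=np.array(c['camera_matrix']);T=np.array(c['T'])
    q=T[:3,:3].T@(np.array(p)-T[:3,3])
    if n=='wrist':
        r=np.hypot(q[0],q[1]);t=np.arctan2(r,q[2]);x,y=q[0]/r*t,q[1]/r*t
    else: x,y=q[0]/q[2],q[1]/q[2]
    return np.array([K[0,0]*x+K[0,2],K[1,1]*y+K[1,2]])
E
python3 - <<'E'
from h import *
a=grab('scene','scene.png');b=grab('top','top.png');cv2.imwrite('pics/wrist.png',grab('wrist'))
for n in('scene','top','wrist'):
    c=env.get_calibration(n);print(n,np.round(c['camera_matrix'],1).tolist(),np.round(c['T'],3).tolist())
print(env.sense())
E
```

```text
scene [[362.2, 0.0, 254.8], [0.0, 362.2, 195.6], [0.0, 0.0, 1.0]] [[0.163, 0.707, -0.688, 1.06], [0.987, -0.109, 0.121, -0.073], [0.011, -0.699, -0.715, 0.646], [0.0, 0.0, 0.0, 1.0]]
top [[370.3, 0.0, 250.0], [0.0, 370.3, 192.0], [0.0, 0.0, 1.0]] [[0.002, -0.983, 0.181, 0.439], [-1.0, -0.001, 0.001, 0.003], [-0.001, -0.181, -0.983, 0.925], [0.0, 0.0, 0.0, 1.0]]
wrist [[297.3, 0.0, 251.6], [0.0, 297.3, 193.8], [0.0, 0.0, 1.0]] [[0.309, -0.9, -0.307, 0.252], [-0.951, -0.293, -0.098, -0.498], [-0.002, 0.322, -0.947, 0.386], [0.0, 0.0, 0.0, 1.0]]
{'time': 0.15, 'joint_positions': array([-1.47228279e+00,  3.81046410e-01,  1.29800568e+00, -2.43288315e-05,
        1.46361223e+00, -2.15330833e-01]), 'dq': array([ 0.0008672 , -0.00127084, -0.00348734, -0.00118293,  0.00101183,
       -0.00192323]), 'joint_torque': array([ 2.74471902e-03, -4.38077760e+01, -2.24614853e+01,  7.13213976e-02,
        3.42685659e-02, -8.58884300e-05]), 'position': array([ 0.16977117, -0.52310957,  0.40430405]), 'eef_rot': array([ 9.87712612e-01,  1.56280224e-01,  1.92063096e-05, -5.35627043e-04]), 'force': array([-0.04365595,  0.59778755, -0.57277689]), 'torque': array([0.03759528, 0.01732937, 0.04888726]), 'gripper_force': 0.0, 'opening': 0.08821524922431527}
```

View pics/scene.png

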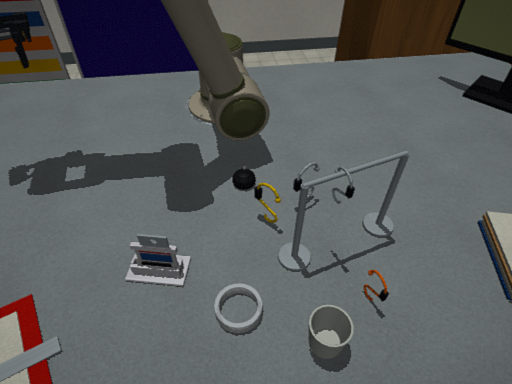

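View pics/top.png

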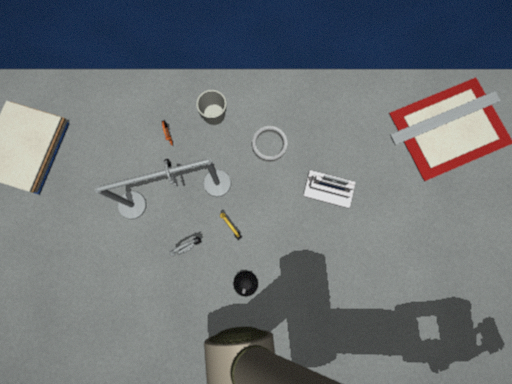

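The scene view shows the rail (bar from 300,188 to 407,154), the sign in its stand (155,255), the tape (238,308), the pot (330,330) and the mouse (244,179). There are four hooks: grey at 347,182, grey at 305,180, yellow at 267,200 and orange at 377,285. In the top view the grey hooks are at 172,170 (on the rail) and 187,243 (standing free).

Orange and yellow are ruled out. Of the two grey ones, the one on the rail near its middle fits. I'll confirm that in an enlarged crop.

```bash
python3 - <<'E'
from h import *
a=cv2.imread('pics/scene.png');b=cv2.imread('pics/top.png')
f=lambda im,x,y,w,h,W,H:cv2.resize(im[y:y+h,x:x+w],(W,H),interpolation=cv2.INTER_CUBIC)
m=np.vstack([np.hstack([f(a,285,145,130,100,400,300),f(a,120,225,80,60,400,300)]),np.hstack([f(b,90,145,140,105,400,300),f(b,295,160,80,60,400,300)])])
cv2.imwrite('pics/crop1.png',m)
E
```

```text
(no output)
```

View pics/crop1.png

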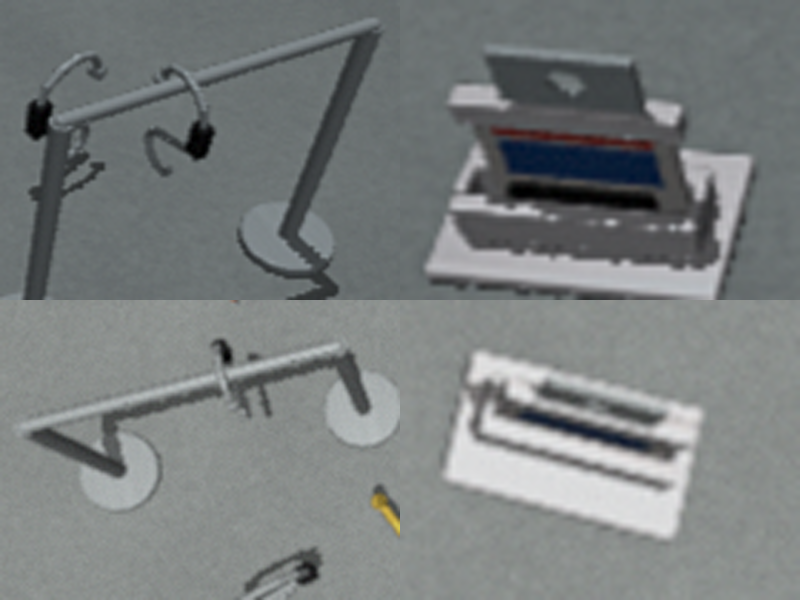

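The rail hook is confirmed. It is grey, hangs over the bar, and its black grip is on the +x side (scene 351,190; top 168,162). The larger free-standing grey hook is the decoy. The sign's tab hole is visible at scene ≈(153,241).

```bash
python3 - <<'E'
from h import *
np.set_printoptions(precision=4,suppress=True)
print('rail top',onz('top',98.5,189.7,.215),onz('top',210.5,162,.215))
print('rail sc',onz('scene',303.5,184,.215),onz('scene',406.5,153.5,.215))
print('feet',onz('top',132,205,.003),onz('top',217.5,182.5,.003),onz('scene',294.5,256,.003),onz('scene',378,224.5,.003))
g=tri([('scene',351,190.5),('top',167.7,162.5)]);print('grip',g,proj('scene',g),proj('top',g))
print('hole z.098',onz('scene',153,241,.098))
# tab top corners, bar ends (scene)
S=lambda x,y:(120+x/5,225+y/5); Tp=lambda x,y:(295+(x-400)/5,160+(y-300)/5)
for nm,p,z in[('tabL',S(487,48),.113),('tabR',S(633,62),.113),('barL',S(450,90),.083),('barR',S(685,107),.083)]:
    p=(p[0]-80,p[1]);print(nm,onz('scene',*p,z))
for nm,p,z in[('tabLtop',Tp(541,381),.113),('tabRtop',Tp(665,412),.113)]: print(nm,onz('top',*p,z))
print('base corners top',[onz('top',*Tp(*q),.008)[:2] for q in[(475,350),(703,405),(678,537),(443,480)]])
for nm,l in[('pot',[('top',211,97),]),('tape',[('top',270,143)]),('mouse',[('top',245,283)])]:print(nm,onz(*l[0],{'pot':.07,'tape':.012,'mouse':.03}[nm]))
print('orange',onz('scene',383,295,0.01),onz('scene',370,272,.08),onz('top',163,123,.08),onz('top',170,142,.01))
print('grey2',tri([('scene',298,184),('top',198,239)]),'yellow',tri([('scene',258,193),('top',223,213)]),tri([('scene',275,220),('top',238,236)]))
E
```

```text
rail top [0.5739 0.2995 0.215 ] [0.6301 0.082  0.215 ]
rail sc [0.6303 0.088  0.215 ] [0.579  0.3023 0.215 ]
feet [0.5752 0.3008 0.003 ] [0.6333 0.0866 0.003 ] [0.6322 0.0911 0.003 ] [0.5769 0.3032 0.003 ]
grip [0.636  0.1743 0.1913] [349.7397 190.6553] [166.6502 162.1654]
hole z.098 [ 0.621 -0.188  0.098]
tabL [ 0.6135 -0.2137  0.113 ]
tabR [ 0.6284 -0.1604  0.113 ]
barL [ 0.607  -0.2344  0.083 ]
barR [ 0.6291 -0.1457  0.083 ]
tabLtop [ 0.625  -0.1606  0.113 ]
tabRtop [ 0.6108 -0.2157  0.113 ]
base corners top [array([ 0.6651, -0.1487]), array([ 0.6367, -0.2633]), array([ 0.5692, -0.2475]), array([ 0.5979, -0.1308])]
pot [0.8345 0.1004 0.07  ]
tape [ 0.7353 -0.0473  0.012 ]
mouse [0.3863 0.0153 0.03  ]
orange [0.7525 0.2378 0.01  ] [0.7389 0.199  0.08  ] [0.763  0.2132 0.08  ] [0.7383 0.2103 0.01  ]
grey2 [0.4871 0.1254 0.0733] yellow [0.5395 0.0448 0.1117] [ 0.5039  0.0547 -0.0203]
```

Request:
carry_out:
  steps:
    - [[0, 0, -3.4, 35, 50, 5, 0.5], [0, 0, -3.4, 60, 90, 10, 0.5], [0, 0, -3.4, 83, 124, 10, 0.5], [0, 0, -3.4, 106, 159, 10, 0.5], [0, 0, -3.4, 129, 193, 10, 0.5], [0, 0, -3.4, 152, 228, 10, 0.5], [0, 0, -3.4, 175, 262, 10, 0.5], [0, 0, -3.4, 198, 297, 10, 0.5], [0, 0, -3.4, 221, 331, 10, 0.5], [0, 0, -3.4, 244, 366, 10, 0.5], [0, 0, -3.4, 267, 400, 10, 0.5], [0, 0, -3.4, 290, 435, 10, 0.5], [0, 0, -3.4, 313, 469, 10, 0.5], [0, 0, -3.4, 336, 504, 10, 0.5], [0, 0, -3.4, 359, 538, 10, 0.5], [0, 0, -3.4, 382, 573, 10, 0.5], [0, 0, -3.4, 405, 607, 10, 0.5], [0, 0, -3.4, 428, 642, 10, 0.5], [0, 0, -3.4, 450, 675, 10, 0.5], [0, 0, -3.4, 465, 697, 10, 0.5]]

```text
time: 1.82
position: [0.6327, 0.1719, 0.4144]
eef_rot: [0.992, 0.127, -0.0, 0.0]
force: [0.6, -1.3, 0.4]
opening: 0.044
gripper_force: 0.0
```

```bash
python3 - <<'E'
from h import *
np.set_printoptions(precision=4,suppress=True)
s=env.sense();print(s['position'],s['eef_rot'],s['force'])
from scipy.spatial.transform import Rotation as R
print(R.from_quat(s['eef_rot']).as_matrix())
im=grab('wrist')
for p in[(.6351,.1737,.1905),(.576,.3015,.215),(.632,.087,.215)]:
    u=proj('wrist',p);print(u)
u=proj('wrist',(.6351,.1737,.1905)).astype(int)
x=max(0,min(512-200,u[0]-100));y=max(0,min(384-150,u[1]-75));print(x,y)
cv2.imwrite('pics/w2.png',cv2.resize(im[y:y+150,x:x+200],(800,600),interpolation=cv2.INTER_CUBIC))
cv2.imwrite('pics/w2full.png',im)
E
```

```text
[0.6327 0.1719 0.4144] [ 0.9919  0.127  -0.0003  0.    ] [ 0.5984 -1.3393  0.4028]
[[ 0.9677  0.252  -0.0005]
 [ 0.252  -0.9677 -0.0001]
 [-0.0005 -0.     -1.    ]]
[254.8628 215.2912]
[ 79.9255 252.8464]
[366.8241 258.3372]
154 140
```

View pics/w2.png

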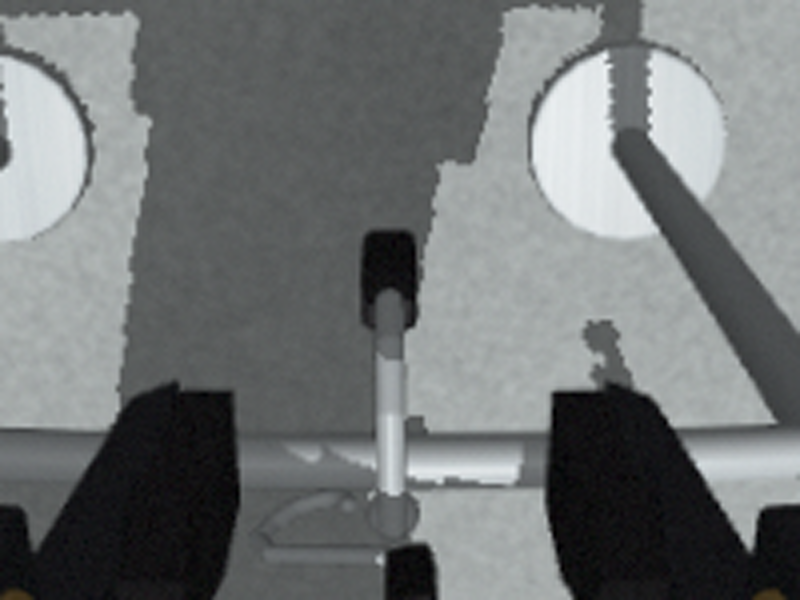

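The close view shows the grip at crop (390,270), which is full-image (251.5,207.5). It is centred between the fingers and in front of the rail, with the hook's plane square to the bar.

```bash
python3 - <<'E'
from h import *
np.set_printoptions(precision=4,suppress=True)
print(onz('wrist',251.5,208,.1905))
s=env.sense();print(s['position'],s['force'])
# grip wire junction / ball / rail line
print('rail pts',onz('wrist',154+5,140+114,.215),onz('wrist',154+195,140+113.5,.215))
yx=np.array([-.2526,.9676])
ht=onz('wrist',154+390/4,140+455/4,.225);print('hook over rail',ht)
c=env.get_calibration('wrist');print(np.array(c['T'])[:3,3])
E
```

```text
[0.6401 0.1776 0.1905]
[0.6349 0.1768 0.4128] [-4.0572  1.5152 -2.6268]
rail pts [0.5974 0.2353 0.215 ] [0.6329 0.1028 0.215 ]
hook over rail [0.622  0.1727 0.225 ]
[0.7181 0.1976 0.3945]
```

Request:
carry_out:
  steps:
    - [[0, 0, 0, 0, 0, -12, 0.5], [0, 0, 0, 0, 0, -28, 0.5], [0, 0, 0, 0, 0, -44, 0.5], [0, 0, 0, 0, 0, -58, 0.5], [0, 0, 0, 0, 0, -68, 0.5], [0, 0, 0, 0, 0, -72, 0.5], [0, 0, 0, 0, 0, -72, 0.5], [0, 0, 0, 0, 0, -72, 0.5], [0, 0, 0, 0, 0, -72, 0.5]]

```text
time: 2.62
position: [0.6321, 0.1698, 0.3438]
eef_rot: [0.992, 0.127, 0.001, 0.0]
force: [-0.3, -0.4, 0.1]
opening: 0.0438
gripper_force: 0.0
```

Request:
carry_out:
  steps:
    - [[0, 0, 0, 0, 0, 0, 0.35], [0, 0, 0, 0, 0, 0, 0.25], [0, 0, 0, 0, 0, 0, 0.2], [0, 0, 0, 0, 0, 0, 0.15], [0, 0, 0, 0, 0, 0, 0.1], [0, 0, 0, 0, 0, 0, 0.05], [0, 0, 0, 0, 0, 0, 0], [0, 0, 0, 0, 0, 0, 0], [0, 0, 0, 0, 0, 0, 0], [0, 0, 0, 0, 0, 0, 0]]

```text
time: 3.45
position: [0.632, 0.1698, 0.3428]
eef_rot: [0.992, 0.127, 0.0, -0.0]
force: [-0.6, -0.4, 0.3]
opening: 0.0096
gripper_force: 30.0
```

Request:
carry_out:
  steps:
    - [[0, 0, 0, 0, 0, 4, 0], [0, 0, 0, 0, 0, 10, 0], [0, 0, 0, 0, 0, 18, 0], [0, 0, 0, 0, 0, 26, 0], [0, 0, 0, 0, 0, 32, 0], [0, 0, 0, 0, 0, 34, 0], [0, 0, 0, 0, 0, 34, 0], [0, 0, 0, 5, 1.3, 34, 0], [0, 0, 0, 15, 3.9, 34, 0], [0, 0, 0, 27, 7, 34, 0], [0, 0, 0, 39, 10, 34, 0], [0, 0, 0, 48, 12.5, 34, 0], [0, 0, 0, 52, 13.5, 34, 0], [0, 0, 0, 52, 13.5, 34, 0], [0, 0, 0, 52, 13.5, 34, 0]]

```text
time: 4.7
position: [0.684, 0.1833, 0.3762]
eef_rot: [0.992, 0.127, -0.0, -0.0]
force: [0.7, 0.3, -1.1]
opening: 0.0097
gripper_force: 30.0
```

```bash
python3 - <<'E'
from h import *
np.set_printoptions(precision=4,suppress=True)
s=env.sense();print(s['position'],s['force'],s['time'])
p=s['position'];hx=np.array([.9677,.252,0])
g=p+[0,0,-.1523]+hx*.004
print('pred grip,bend,ball',[ (proj('scene',q),proj('wrist',q)) for q in (g,g-hx*.025-[0,0,.05],g-hx*.043+[0,0,.013])])
a=grab('scene');b=grab('wrist')
u=proj('scene',g).astype(int)
f=lambda im,x,y,w,h,W,H:cv2.resize(im[y:y+h,x:x+w],(W,H),interpolation=cv2.INTER_CUBIC)
print(u)
cv2.imwrite('pics/h3.png',np.hstack([f(a,u[0]-50,u[1]-50,80,120,400,600),f(b,200,180,100,150,400,600)]))
E
```

```text
[0.684  0.1833 0.3762] [ 0.7432  0.2907 -1.0851] 4.7
pred grip,bend,ball [(array([370.5094, 198.0299]), array([249.3348, 258.8502])), (array([355.1449, 208.2995]), array([249.9876, 252.28  ])), (array([356.7423, 175.7065]), array([249.4923, 334.0752]))]
[370 198]
```

View pics/h3.png

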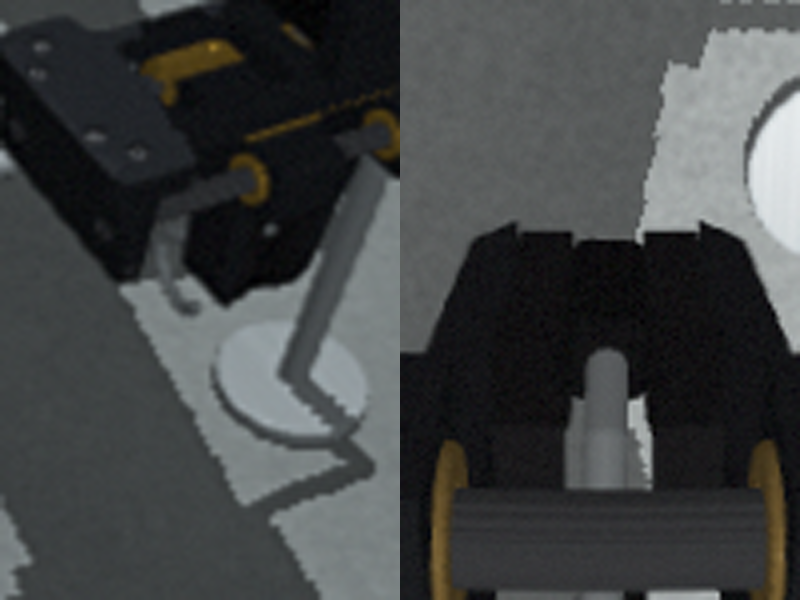

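The hook is gripped upright and clear of the rail, with the lower loop's bottom at scene ≈(357,210). I'll go over the post and across to the sign next.

Request:
carry_out:
  steps:
    - [[0, 0, 0, 5, 0, 15, 0], [0, 0, 0, 12, 0, 40, 0], [0, 0, 0, 20, -5, 66, 0], [0, 0, -2, 20, -25, 70, 0], [0, 0, -4, 18, -55, 70, 0], [0, 0, -7, 12, -90, 70, 0], [0, 0, -10, 6, -125, 70, 0], [0, 0, -13, -3, -160, 70, 0], [0, 0, -16, -12, -195, 70, 0], [0, 0, -19, -22, -230, 70, 0], [0, 0, -22, -33, -265, 65, 0], [0, 0, -25, -46, -300, 50, 0], [0, 0, -27, -58, -330, 35, 0], [0, 0, -28, -68, -352, 22, 0], [0, 0, -28.5, -74, -365, 15, 0], [0, 0, -28.5, -75, -368, 14, 0], [0, 0, -28.5, -75, -368, 14, 0], [0, 0, -28.5, -75, -368, 14, 0], [0, 0, -28.5, -75, -368, 14, 0]]

```text
time: 6.38
position: [0.6095, -0.1833, 0.3917]
eef_rot: [0.993, -0.12, 0.001, 0.0]
force: [-0.1, 1.3, -0.6]
opening: 0.0098
gripper_force: 30.0
```

```bash
python3 - <<'E'
from h import *
np.set_printoptions(precision=4,suppress=True)
s=env.sense();print(s['position'],s['eef_rot'],s['force'],s['time'])
n=np.array([.240,.971,0]);x=np.array([.971,-.240,0])
H=.646*x-.0335*n+[0,0,.113]
print('tab top mid wrist',proj('wrist',H),'ends',proj('wrist',H+.028*n),proj('wrist',H-.028*n))
c=env.get_calibration('wrist');print(np.round(c['T'],4).tolist())
b=grab('wrist','w4.png')
b=cv2.resize(b[130:280,150:350],(800,600),interpolation=cv2.INTER_CUBIC);cv2.imwrite('pics/w4c.png',b)
E
```

```text
[ 0.6095 -0.1833  0.3917] [ 0.9928 -0.1202  0.0008  0.0002] [-0.1412  1.2784 -0.587 ] 6.3833
tab top mid wrist [253.2961 180.7944] ends [222.6882 180.7887] [283.8675 180.8922]
[[-0.2385, -0.9198, -0.3117, 0.6931], [-0.9711, 0.2258, 0.0768, -0.2042], [-0.0003, 0.321, -0.9471, 0.3735], [0.0, 0.0, 0.0, 1.0]]
```

View pics/w4c.png

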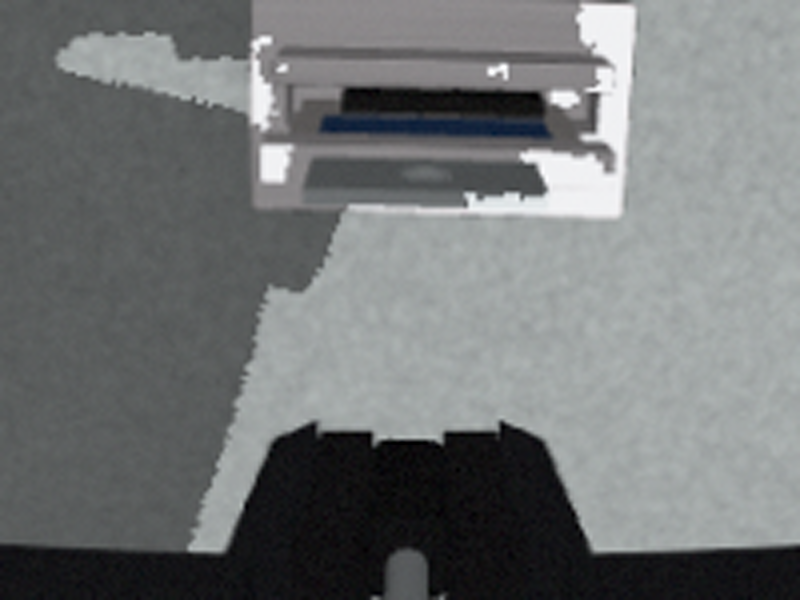

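The wrist view shows the tab with its top front edge from crop (303,190) to (545,193) and the hole at crop (428,172), which is full-image (257,173). The hook wire is at full-image u≈251.4.

```bash
python3 - <<'E'
from h import *
np.set_printoptions(precision=4,suppress=True)
n=np.array([.240,.971,0]);x=np.array([.971,-.240,0])
for nm,u,v,z in[('hole',257,173,.098),('L',225.8,178.2,.113),('R',286.3,178.5,.113),('mid top',256,179.4,.113),('mid back',256,181.2,.113)]:
    p=onz('wrist',u,v,z);print(nm,p,'t',p@x,'s',p@n)
# wall: base corners of stand, full px
for u,v in[(150+253/4,130+208/4),(150+622/4,130+216/4)]:
    p=onz('wrist',u,v,.008);print('base',p,p@x,p@n)
s=env.sense();print(s['position']@x,s['position']@n,s['position'],s['force'])
p=s['position']-.018*x; p=p+[0,0,-.118];print('hook wire pred px',proj('wrist',p))
E
```

```text
hole [ 0.6216 -0.1919  0.098 ] t 0.6496635702531787 s -0.03717906918739246
L [ 0.6276 -0.1639  0.113 ] t 0.6487025218722415 s -0.008491462740536068
R [ 0.6142 -0.2174  0.113 ] t 0.648534869372219 s -0.06372823492122127
mid top [ 0.6199 -0.1903  0.113 ] t 0.6475739935830559 s -0.03602534507028055
mid back [ 0.6182 -0.1899  0.113 ] t 0.6458654263274177 s -0.0360352817450166
base [ 0.6002 -0.1305  0.008 ] 0.6140914742115154 0.01737463460274203
base [ 0.5692 -0.2457  0.008 ] 0.611660278771908 -0.10200288951298356
0.6358475697830519 -0.031731736972607526 [ 0.6095 -0.1833  0.3915] [-0.1894  0.5527  0.2261]
hook wire pred px [250.7891 336.4041]
```

Request:
carry_out:
  steps:
    - [[0, 0, 0, -1, -4, -10, 0], [0, 0, 0, -1, -4, -25, 0], [0, 0, 0, -1, -4, -42, 0], [0, 0, 0, -1, -4, -59, 0], [0, 0, 0, -1, -4, -74, 0], [0, 0, 0, -1, -4, -85, 0], [0, 0, 0, -1, -4, -92, 0], [0, 0, 0, -1, -4, -94, 0], [0, 0, 0, -1, -4, -94, 0], [0, 0, 0, -1, -4, -94, 0], [0, 0, 0, -1, -4, -94, 0], [0, 0, 0, -1, -4, -94, 0], [0, 0, 0, -1, -4, -94, 0], [0, 0, 0, -1, -4, -94, 0]]

```text
time: 7.6
position: [0.608, -0.1887, 0.2971]
eef_rot: [0.993, -0.121, 0.0, 0.0]
force: [0.1, -0.3, 0.3]
opening: 0.0095
gripper_force: 30.0
```

Request:
carry_out:
  steps:
    - [[0, 0, 0, 3, 0.5, 0, 0], [0, 0, 0, 7, -0.5, 0, 0], [0, 0, 0, 11, -1.5, 0, 0], [0, 0, 0, 14, -2.2, 0, 0], [0, 0, 0, 16, -2.7, 0, 0], [0, 0, 0, 17.5, -3.1, 0, 0], [0, 0, 0, 17.5, -3.1, 0, 0], [0, 0, 0, 17.5, -3.1, 0, 0], [0, 0, 0, 17.5, -3.1, 0, 0]]

```text
time: 8.35
position: [0.6254, -0.1918, 0.2967]
eef_rot: [0.993, -0.121, -0.0, -0.0]
force: [-0.9, 0.2, -0.4]
opening: 0.0095
gripper_force: 30.0
```

Request:
carry_out:
  steps:
    - [[0, 0, 0, 1, -0.25, 0, 0], [0, 0, 0, 2, -0.5, 0, 0], [0, 0, 0, 3, -0.75, 0, 0], [0, 0, 0, 4, -1, 0, 0], [0, 0, 0, 4, -1, 0, 0], [0, 0, 0, 4, -1, 0, 0]]

```text
time: 8.85
position: [0.6295, -0.1928, 0.2967]
eef_rot: [0.993, -0.121, -0.0, -0.0]
force: [0.9, 0.2, -0.6]
opening: 0.0095
gripper_force: 30.0
```

Request:
carry_out:
  steps:
    - [[0, 0, 0, 1, -0.25, 0, 0], [0, 0, 0, 2, -0.5, 0, 0], [0, 0, 0, 3, -0.75, 0, 0], [0, 0, 0, 3, -0.75, 0, 0], [0, 0, 0, 3, -0.75, 0, 0], [0, 0, 0, 3, -0.75, 0, 0]]

```text
time: 9.35
position: [0.6325, -0.1936, 0.2967]
eef_rot: [0.993, -0.121, -0.0, -0.0]
force: [0.1, 0.2, -0.8]
opening: 0.0097
gripper_force: 30.0
```

```bash
python3 - <<'E'
from h import *
np.set_printoptions(precision=4,suppress=True)
s=env.sense();print(s['position'],s['force'])
a=grab('scene');b=grab('wrist')
f=lambda im,x,y,w,h,W,H:cv2.resize(im[y:y+h,x:x+w],(W,H),interpolation=cv2.INTER_CUBIC)
cv2.imwrite('pics/in5.png',np.hstack([f(a,125,215,60,90,400,600),f(b,210,160,80,120,400,600)]))
E
```

```text
[ 0.6325 -0.1936  0.2967] [ 0.0947  0.1682 -0.7742]
```

View pics/in5.png

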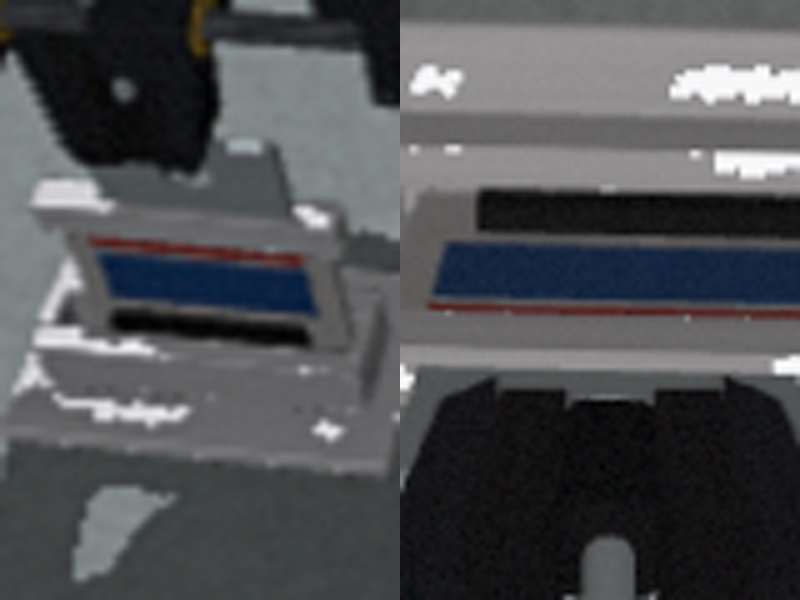

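The fingers hide the hole from both cameras. A bit of wire may show at crop (205,180), right at the hole, and there is no contact force. I'll keep going by feel.

Request:
carry_out:
  steps:
    - [[0, 0, 0, 1, -0.25, 0, 0], [0, 0, 0, 2, -0.5, 0, 0], [0, 0, 0, 3, -0.75, 0, 0], [0, 0, 0, 4, -1, 0, 0], [0, 0, 0, 4, -1, 0, 0], [0, 0, 0, 4, -1, 0, 0]]

```text
time: 9.95
position: [0.6366, -0.1946, 0.2967]
eef_rot: [0.993, -0.121, -0.0, -0.0]
force: [1.0, -0.3, -1.0]
opening: 0.0092
gripper_force: 30.0
```

Request:
carry_out:
  steps:
    - [[0, 0, 0, 1, -0.25, 0, 0], [0, 0, 0, 2, -0.5, 0, 0], [0, 0, 0, 3, -0.75, 0, 0], [0, 0, 0, 3, -0.75, 0, 0], [0, 0, 0, 3, -0.75, 0, 0], [0, 0, 0, 3, -0.75, 0, 0]]

```text
time: 10.45
position: [0.6395, -0.1953, 0.2967]
eef_rot: [0.993, -0.121, -0.0, -0.0]
force: [0.5, 0.4, -0.9]
opening: 0.0098
gripper_force: 30.0
```

Request:
carry_out:
  steps:
    - [[0, 0, 0, 0, 0, 1, 0], [0, 0, 0, 0, 0, 2, 0], [0, 0, 0, 0, 0, 3, 0], [0, 0, 0, 0, 0, 4, 0], [0, 0, 0, 0, 0, 5, 0], [0, 0, 0, 0, 0, 6, 0], [0, 0, 0, 0, 0, 7, 0], [0, 0, 0, 0, 0, 8, 0], [0, 0, 0, 0, 0, 9, 0], [0, 0, 0, 0, 0, 9, 0], [0, 0, 0, 0, 0, 9, 0]]

```text
time: 11.37
position: [0.6395, -0.1953, 0.3052]
eef_rot: [0.993, -0.121, -0.0, -0.0]
force: [-0.4, 0.2, -4.1]
opening: 0.0097
gripper_force: 30.0
```

The pull reads about 4 N downward, so the hook has engaged. I'll draw it straight up slowly.

Request:
carry_out:
  steps:
    - [[0, 0, 0, 0, 0, 1.5, 0], [0, 0, 0, 0, 0, 3, 0], [0, 0, 0, 0, 0, 4.5, 0], [0, 0, 0, 0, 0, 6, 0], [0, 0, 0, 0, 0, 7.5, 0], [0, 0, 0, 0, 0, 9, 0], [0, 0, 0, 0, 0, 10.5, 0], [0, 0, 0, 0, 0, 12, 0]]

```text
time: 12.03
position: [0.6395, -0.1953, 0.3179]
eef_rot: [0.993, -0.121, 0.0, 0.0]
force: [-1.4, 0.3, -7.5]
opening: 0.0096
gripper_force: 30.0
```

Request:
carry_out:
  steps:
    - [[0, 0, 0, 0, 0, 1.5, 0], [0, 0, 0, 0, 0, 3, 0], [0, 0, 0, 0, 0, 4.5, 0], [0, 0, 0, 0, 0, 6, 0], [0, 0, 0, 0, 0, 7.5, 0], [0, 0, 0, 0, 0, 9, 0], [0, 0, 0, 0, 0, 10.5, 0], [0, 0, 0, 0, 0, 12, 0], [0, 0, 0, 0, 0, 13.5, 0], [0, 0, 0, 0, 0, 15, 0], [0, 0, 0, 0, 0, 16.5, 0], [0, 0, 0, 0, 0, 18, 0], [0, 0, 0, 0, 0, 18, 0], [0, 0, 0, 0, 0, 18, 0]]

```text
time: 13.2
position: [0.6395, -0.1953, 0.3359]
eef_rot: [0.993, -0.121, 0.0, 0.0]
force: [0.1, -0.2, -1.5]
opening: 0.0098
gripper_force: 30.0
```

Request:
carry_out:
  steps:
    - [[0, 0, 0, 0, 0, 2, 0], [0, 0, 0, 0, 0, 6, 0], [0, 0, 0, 0, 0, 11, 0], [0, 0, 0, 0, 0, 17, 0], [0, 0, 0, 0, 0, 24, 0], [0, 0, 0, 0, 0, 31, 0], [0, 0, 0, 0, 0, 38, 0], [0, 0, 0, 0, 0, 45, 0], [0, 0, 0, 0, 0, 51, 0], [0, 0, 0, 0, 0, 56, 0], [0, 0, 0, 0, 0, 60, 0], [0, 0, 0, 0, 0, 62, 0], [0, 0, 0, 0, 0, 63, 0], [0, 0, 0, 0, 0, 63, 0], [0, 0, 0, 0, 0, 63, 0], [0, 0, 0, 0, 0, 63, 0]]

```text
time: 14.53
position: [0.6395, -0.1953, 0.3984]
eef_rot: [0.993, -0.121, -0.0, -0.0]
force: [1.4, 0.4, -1.6]
opening: 0.0093
gripper_force: 30.0
```

```bash
python3 - <<'E'
from h import *
np.set_printoptions(precision=4,suppress=True)
s=env.sense();print(s['position'],s['force'])
a=grab('scene');u=proj('scene',s['position']-[0,0,.23]).astype(int)
cv2.imwrite('pics/lift6.png',cv2.resize(a[u[1]-60:u[1]+60,u[0]-60:u[0]+60],(600,600),interpolation=cv2.INTER_CUBIC))
E
```

```text
[ 0.6395 -0.1953  0.3984] [ 1.4366  0.3692 -1.6442]
```

View pics/lift6.png

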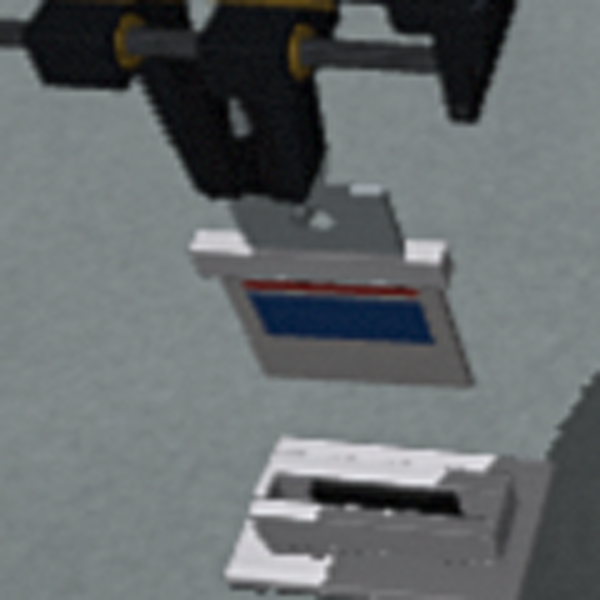

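The sign hangs on the hook clear of the stand, with the hole at crop (318,215) and the slot empty at (390,500). I'll carry it around the +x side of the post.

Request:
carry_out:
  steps:
    - [[0, 0, 0.2, 1, 2, 0, 0], [0, 0, 0.6, 3, 6, 0, 0], [0, 0, 1.2, 6, 12, 0, 0], [0, 0, 2, 10, 20, 0, 0], [0, 0, 3, 15, 30, 0, 0], [0, 0, 4, 21, 42, 0, 0], [0, 0, 5, 27, 55, 0, 0], [0, 0, 6, 34, 69, 0, 0], [0, 0, 7, 41, 83, 0, 0], [0, 0, 8, 48, 97, 0, 0], [0, 0, 9, 54, 111, 0, 0], [0, 0, 10, 60, 125, 0, 0], [0, 0, 11, 65, 139, 0, 0], [0, 0, 12, 69, 153, 0, 0], [0, 0, 13, 72, 167, 0, 0], [0, 0, 14, 75, 181, 0, 0], [0, 0, 15, 77, 195, 0, 0], [0, 0, 16, 79, 208, 0, 0], [0, 0, 17, 80, 221, 0, 0], [0, 0, 18, 81, 234, 0, 0]]

```text
time: 16.25
position: [0.7206, 0.0399, 0.3988]
eef_rot: [0.999, 0.036, -0.0, 0.0]
force: [0.2, -0.2, -1.0]
opening: 0.0096
gripper_force: 30.0
```

Request:
carry_out:
  steps:
    - [[0, 0, 1, 0, 13, 0, 0], [0, 0, 2, -1, 26, 0, 0], [0, 0, 3, -2, 39, 0, 0], [0, 0, 4, -4, 52, 0, 0], [0, 0, 5, -6, 64, 0, 0], [0, 0, 6, -9, 76, 0, 0], [0, 0, 7, -12, 88, 0, 0], [0, 0, 7.8, -15, 99, 0, 0], [0, 0, 8.5, -18, 109, 0, 0], [0, 0, 9.1, -22, 118, 0, 0], [0, 0, 9.6, -26, 126, 0, 0], [0, 0, 10, -29, 133, 0, 0], [0, 0, 10.3, -32, 138, 0, 0], [0, 0, 10.4, -34, 142, 0, 0], [0, 0, 10.5, -36, 144, 0, 0], [0, 0, 10.5, -36.5, 144.6, 0, 0], [0, 0, 10.5, -36.5, 144.6, 0, 0], [0, 0, 10.5, -36.5, 144.6, 0, 0], [0, 0, 10.5, -36.5, 144.6, 0, 0], [0, 0, 10.5, -36.5, 144.6, 0, 0]]

```text
time: 17.92
position: [0.6841, 0.183, 0.3987]
eef_rot: [0.992, 0.127, -0.0, 0.0]
force: [-0.2, 0.3, -1.1]
opening: 0.0098
gripper_force: 30.0
```

Request:
carry_out:
  steps:
    - [[0, 0, 0, 0, 0, -3, 0], [0, 0, 0, 0, 0, -8, 0], [0, 0, 0, 0, 0, -13, 0], [0, 0, 0, 0, 0, -18, 0], [0, 0, 0, 0, 0, -21, 0], [0, 0, 0, 0, 0, -21.5, 0], [0, 0, 0, -2, -0.5, -21.5, 0], [0, 0, 0, -6, -1.5, -21.5, 0], [0, 0, 0, -11, -2.8, -21.5, 0], [0, 0, 0, -17, -4.4, -21.5, 0], [0, 0, 0, -23, -6, -21.5, 0], [0, 0, 0, -30, -7.8, -21.5, 0], [0, 0, 0, -36, -9.3, -21.5, 0], [0, 0, 0, -42, -10.8, -21.5, 0], [0, 0, 0, -47, -12.1, -21.5, 0], [0, 0, 0, -50, -12.9, -21.5, 0], [0, 0, 0, -52, -13.3, -21.5, 0], [0, 0, 0, -52, -13.3, -21.5, 0], [0, 0, 0, -52, -13.3, -21.5, 0], [0, 0, 0, -52, -13.3, -21.5, 0]]

```text
time: 19.58
position: [0.6322, 0.17, 0.3771]
eef_rot: [0.992, 0.127, 0.0, -0.0]
force: [-0.2, -0.3, -2.6]
opening: 0.0097
gripper_force: 30.0
```

```bash
python3 - <<'E'
from h import *
s=env.sense();print(s['position'],s['force'],s['eef_rot'])
E
```

```text
[0.63219307 0.17000696 0.3771271 ] [-0.20648305 -0.2670102  -2.57419707] [ 9.91917140e-01  1.26887302e-01  1.57270290e-05 -1.53179172e-06]
```

Request:
carry_out:
  steps:
    - [[0, 0, 0, 0, 0, -2, 0], [0, 0, 0, 0, 0, -6, 0], [0, 0, 0, 0, 0, -11, 0], [0, 0, 0, 0, 0, -16, 0], [0, 0, 0, 0, 0, -21, 0], [0, 0, 0, 0, 0, -25, 0], [0, 0, 0, 0, 0, -28, 0], [0, 0, 0, 0, 0, -30, 0], [0, 0, 0, 0, 0, -31, 0], [0, 0, 0, 0, 0, -31.5, 0], [0, 0, 0, 0, 0, -31.5, 0], [0, 0, 0, 0, 0, -31.5, 0]]

```text
time: 20.58
position: [0.632, 0.17, 0.346]
eef_rot: [0.992, 0.127, 0.0, 0.0]
force: [-0.9, -0.0, -1.0]
opening: 0.0099
gripper_force: 30.0
```

Request:
carry_out:
  steps:
    - [[0, 0, 0, 0, 0, -0.3, 0], [0, 0, 0, 0, 0, -0.6, 0], [0, 0, 0, 0, 0, -0.9, 0], [0, 0, 0, 0, 0, -1.2, 0], [0, 0, 0, 0, 0, -1.5, 0], [0, 0, 0, 0, 0, -1.8, 0], [0, 0, 0, 0, 0, -2, 0], [0, 0, 0, 0, 0, -2, 0], [0, 0, 0, 0, 0, -2, 0]]

```text
time: 21.33
position: [0.632, 0.17, 0.3437]
eef_rot: [0.992, 0.127, 0.0, -0.0]
force: [-0.3, -0.1, -2.1]
opening: 0.0097
gripper_force: 30.0
```

Request:
carry_out:
  steps:
    - [[0, 0, 0, 0, 0, -0.2, 0], [0, 0, 0, 0, 0, -0.4, 0], [0, 0, 0, 0, 0, -0.6, 0], [0, 0, 0, 0, 0, -0.8, 0], [0, 0, 0, 0, 0, -0.8, 0], [0, 0, 0, 0, 0, -0.8, 0]]

```text
time: 21.83
position: [0.632, 0.17, 0.343]
eef_rot: [0.992, 0.127, 0.0, -0.0]
force: [-0.4, 0.4, -2.1]
opening: 0.0096
gripper_force: 30.0
```

```bash
python3 - <<'E'
from h import *
import numpy as np
F=[]
for i in range(8): env.get_image('top');s=env.sense();F.append(s['force'])
print(s['position'],np.mean(F,0).round(2),np.std(F,0).round(2))
E
```

```text
[0.63199772 0.16998043 0.34297632] [ 0.22 -0.04 -1.39] [0.35 0.4  0.53]
```

Request:
carry_out:
  steps:
    - [[0, 0, 0, 0, 0, -0.2, 0], [0, 0, 0, 0, 0, -0.4, 0], [0, 0, 0, 0, 0, -0.5, 0], [0, 0, 0, 0, 0, -0.5, 0]]

```text
time: 22.57
position: [0.632, 0.17, 0.3427]
eef_rot: [0.992, 0.127, 0.0, 0.0]
force: [-1.1, -1.2, 0.3]
opening: 0.0094
gripper_force: 30.0
```

```bash
cat > f.py <<'E'
from h import *
F=[]
for i in range(8): env.get_image('top');s=env.sense();F.append(s['force'])
print(s['time'],s['position'],np.mean(F,0).round(2),np.std(F,0).round(2))
E
python3 f.py
```

```text
22.9667 [0.63197923 0.16999041 0.34258585] [-1.37 -0.17  1.76] [0.34 0.56 0.38]
```

The hook is resting on the rail at about 3 N. I'll release gently.

Request:
carry_out:
  steps:
    - [[0, 0, 0, 0, 0, 0.2, 0.12], [0, 0, 0, 0, 0, 0.2, 0.16], [0, 0, 0, 0, 0, 0.2, 0.22], [0, 0, 0, 0, 0, 0.2, 0.3], [0, 0, 0, 0, 0, 0.2, 0.4], [0, 0, 0, 0, 0, 0.2, 0.5], [0, 0, 0, 0, 0, 0.2, 0.5], [0, 0, 0, 0, 0, 0.2, 0.5]]

```text
time: 23.63
position: [0.632, 0.17, 0.3426]
eef_rot: [0.992, 0.127, 0.0, 0.0]
force: [-0.6, -0.1, 0.1]
opening: 0.0442
gripper_force: 0.0
```

Request:
carry_out:
  steps:
    - [[0, 0, 0, 0, 0, 3, 0.5], [0, 0, 0, 0, 0, 9, 0.5], [0, 0, 0, 0, 0, 18, 0.5], [0, 0, 0, 0, 0, 30, 0.5], [0, 0, 0, 0, 0, 45, 0.5], [0, 0, 0, 0, 0, 62, 0.5], [0, 0, 0, 0, 0, 80, 0.5], [0, 0, 0, 0, 0, 100, 0.5], [0, 0, 0, 0, 0, 115, 0.5], [0, 0, 0, 0, 0, 120, 0.5], [0, 0, 0, 0, 0, 120, 0.5], [0, 0, 0, 0, 0, 120, 0.5], [0, 0, 0, 0, 0, 120, 0.5], [0, 0, 0, 0, 0, 120, 0.5], [0, 0, 0, 0, 0, 120, 0.5], [0, 0, 0, 0, 0, 120, 0.5]]

```text
time: 24.97
position: [0.6321, 0.17, 0.4621]
eef_rot: [0.992, 0.127, -0.0, -0.0]
force: [-0.2, 0.4, 0.6]
opening: 0.044
gripper_force: 0.0
```

```bash
python3 - <<'E'
from h import *
a=grab('scene')
for i in range(6): t=grab('wrist')
b=grab('scene')
d=cv2.absdiff(a,b)[150:260,280:400];print(d.max(),(d>25).sum(),env.sense()['time'])
cv2.imwrite('pics/end.png',np.hstack([cv2.resize(b[130:280,270:420],(400,400),interpolation=cv2.INTER_CUBIC),cv2.resize(t[150:350,150:350],(400,400),interpolation=cv2.INTER_CUBIC)]))
E
```

```text
46 27 25.3667
```

View pics/end.png

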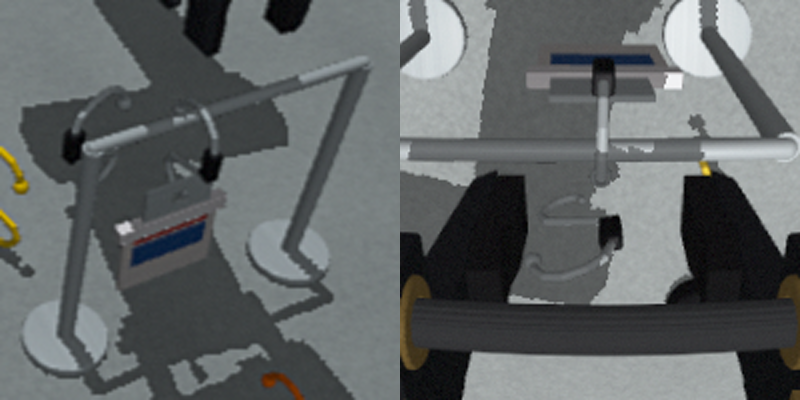

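The hook and sign hang on the rail, with the hook at crop (205,150) and the sign at (170,240). I'll let any swing die out before handing in.

Request:
carry_out:
  steps:
    - [[0, 0, 0, 0, 0, 0, 0.5], [0, 0, 0, 0, 0, 0, 0.5], [0, 0, 0, 0, 0, 0, 0.5], [0, 0, 0, 0, 0, 0, 0.5], [0, 0, 0, 0, 0, 0, 0.5], [0, 0, 0, 0, 0, 0, 0.5], [0, 0, 0, 0, 0, 0, 0.5], [0, 0, 0, 0, 0, 0, 0.5], [0, 0, 0, 0, 0, 0, 0.5], [0, 0, 0, 0, 0, 0, 0.5], [0, 0, 0, 0, 0, 0, 0.5], [0, 0, 0, 0, 0, 0, 0.5], [0, 0, 0, 0, 0, 0, 0.5], [0, 0, 0, 0, 0, 0, 0.5], [0, 0, 0, 0, 0, 0, 0.5], [0, 0, 0, 0, 0, 0, 0.5], [0, 0, 0, 0, 0, 0, 0.5], [0, 0, 0, 0, 0, 0, 0.5], [0, 0, 0, 0, 0, 0, 0.5], [0, 0, 0, 0, 0, 0, 0.5]]

```text
time: 27.03
position: [0.632, 0.17, 0.4627]
eef_rot: [0.992, 0.127, 0.0, -0.0]
force: [0.7, 0.4, 0.2]
opening: 0.044
gripper_force: 0.0
```

Request:
carry_out:
  steps:
    - [[0, 0, 0, 0, 0, 0, 0.5], [0, 0, 0, 0, 0, 0, 0.5], [0, 0, 0, 0, 0, 0, 0.5], [0, 0, 0, 0, 0, 0, 0.5], [0, 0, 0, 0, 0, 0, 0.5], [0, 0, 0, 0, 0, 0, 0.5], [0, 0, 0, 0, 0, 0, 0.5], [0, 0, 0, 0, 0, 0, 0.5], [0, 0, 0, 0, 0, 0, 0.5], [0, 0, 0, 0, 0, 0, 0.5], [0, 0, 0, 0, 0, 0, 0.5], [0, 0, 0, 0, 0, 0, 0.5], [0, 0, 0, 0, 0, 0, 0.5], [0, 0, 0, 0, 0, 0, 0.5], [0, 0, 0, 0, 0, 0, 0.5], [0, 0, 0, 0, 0, 0, 0.5], [0, 0, 0, 0, 0, 0, 0.5], [0, 0, 0, 0, 0, 0, 0.5], [0, 0, 0, 0, 0, 0, 0.5], [0, 0, 0, 0, 0, 0, 0.5]]

```text
time: 28.7
position: [0.632, 0.17, 0.4626]
eef_rot: [0.992, 0.127, -0.0, 0.0]
force: [-0.2, -0.5, -0.0]
opening: 0.0441
gripper_force: 0.0
```

Request:
carry_out:
  steps:
    - [[0, 0, 0, 0, 0, 0, 0.5], [0, 0, 0, 0, 0, 0, 0.5], [0, 0, 0, 0, 0, 0, 0.5], [0, 0, 0, 0, 0, 0, 0.5], [0, 0, 0, 0, 0, 0, 0.5], [0, 0, 0, 0, 0, 0, 0.5], [0, 0, 0, 0, 0, 0, 0.5], [0, 0, 0, 0, 0, 0, 0.5], [0, 0, 0, 0, 0, 0, 0.5], [0, 0, 0, 0, 0, 0, 0.5], [0, 0, 0, 0, 0, 0, 0.5], [0, 0, 0, 0, 0, 0, 0.5], [0, 0, 0, 0, 0, 0, 0.5], [0, 0, 0, 0, 0, 0, 0.5], [0, 0, 0, 0, 0, 0, 0.5], [0, 0, 0, 0, 0, 0, 0.5], [0, 0, 0, 0, 0, 0, 0.5], [0, 0, 0, 0, 0, 0, 0.5], [0, 0, 0, 0, 0, 0, 0.5], [0, 0, 0, 0, 0, 0, 0.5]]

```text
time: 30.37
position: [0.632, 0.17, 0.4626]
eef_rot: [0.992, 0.127, -0.0, -0.0]
force: [0.5, -0.1, 0.0]
opening: 0.0441
gripper_force: 0.0
```

```bash
python3 - <<'E'
from h import *
I=[grab('scene') for i in range(10)]
for i in range(1,10):
    d=cv2.absdiff(I[0],I[i]);e=d[150:260,280:400];r=d[270:380,0:280];print(e.max(),(e>25).sum(),'ref',r.max(),(r>25).sum())
print(env.sense()['time'])
E
```

```text
11 0 ref 15 0
9 0 ref 18 0
10 0 ref 14 0
14 0 ref 14 0
12 0 ref 15 0
13 0 ref 12 0
11 0 ref 14 0
13 0 ref 14 0
10 0 ref 12 0
30.8667
```

It hangs still, so I'm handing in the job.

```bash
python3 -c "
from workcell import env
print(env.close_job())"
```

```text
the job is handed in; nothing more can be done
None
```

The S-hook and sign are hanging still on the rail, with the gripper withdrawn and nothing else touched; I handed the job in at about 31 s of the 72 s limit.

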